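# Snap the trailer coupling onto the hitch eye

### The arm

A 6-joint arm with a two-finger parallel gripper is mounted at the origin on a cart in front of the work surface, level with it; the furniture and walls round the work are solid. World frame = base frame: x ahead of the robot, y to its left, z up, the work surface at z = 0. Lengths are in m, angles in degrees, forces in N, time in s.
With the tool pointing down it reaches from about 0.4 to 0.825 m from the base axis. Payload 7 kg.
Tool frame: the origin (TCP) lies at the very end of the fingers, on their centre line; the grasp point (between the pads) lies 19 mm behind it; y points along the fingers, x is the direction in which the jaws open and shut, and the axes are right-handed (so a half turn about y gives the same grasp; the last joint's range is limited). The gripper opens to 88 mm and grips with 3 to 60 N. Pads are 19 mm wide; open, the fingers measure 130 mm over their backs; the gripper's body (78 mm by 193 mm) begins 47 mm behind the grasp point.
Start: joints at [-47.779, 20.546, 0.682, 0, -70.136, -16.507], TCP at [0.293, -0.608, 0.227] pointing down, gripper open.
Joint ranges: [-176.03, 176.03], [-82.01, 121.73], [-58.28, 71.71], [-173.87, 95.51], [-174.79, -0.11], [-173.66, 173.66]. Speed limits (degrees/s): [136.94, 136.94, 172.46, 180, 180, 180].

### API

Orientations are given as [roll, pitch, yaw] about the fixed x, y, z axes, in that order (R = Rz(yaw) Ry(pitch) Rx(roll)).
In Python, from plant import ctrl gives the robot as it stands.
- The arm moves only by the shell command python3 -m crank 'ROWS'. ROWS is JSON, a list that holds one entry, the list of rows, each a list of 5 numbers: the closure, from -1 (fully open) to 1 (shut), then the shift along the tool's x, y, z in mm, then the turn about the tool's y in rad. In form: [[[claw, x, y, z, turn], ...]]. A call has 1 to 12 rows; each row is the pose to reach, as a shift and turn from the pose commanded when the call began, along the tool's axes at that moment; what a row does not reach only later rows make up. A row lasts 1/8 s, in which the tool goes at most 62.5 mm and 10.7 degrees, less where a joint would pass 70% of its speed; a pose out of reach is approached as far as the arm can. A call with a gripper value outside its range is refused whole. The fingers move at their own pace and stop on an object; the grip force is fixed at half the most. Time passes only in rows, so rows that repeat a pose let the fingers close. It gives the time, the measured TCP pose, the force and the opening at its end, in the units of the state.
- ctrl.get_obs(): the state, without advancing time (a new reading comes with each control period).
- ctrl.snapshot(name): name is "side" or "top" or "wrist"; returns the picture (420x560x3 uint8, red, green, blue); there is no depth.
- ctrl.camera_model(name): a dict with "fx", "fy", "cx", "cy" (pixels), "origin" and "orientation" of the camera in the world; the wrist camera has in their place "hand_eye" (4x4, takes a point from camera to tool coordinates, whose origin is the TCP and whose axes are the tool frame's). Camera axes: x right, y down, z forward; pixel columns grow to the right and rows downward; lengths in m; the calibration is good to about 2 mm. A picture is of the moment at which its call begins: read the wrist's pose just before it. camera_model takes no time and is no camera call.
- ctrl.close_job(): hands the job in, once; it reports no verdict.
Trained networks look in the newest picture that a camera, given by its name, has taken for a name from the list of things; names that differ only in an ending like _2 or _b are one class to them, and where a whole thing is asked for, a point or a joint stands for the part that bears it (a point fixed in the world has none). Each returns a list of dicts, best first, with "confidence" (0 to 1); they miss things now and then, are a little off and sometimes report something else, mostly with a low value. They report only what shows in the picture. A call takes as long as a camera call. They do not tell look-alikes from the thing itself.
- ctrl.find_in(camera, name): "extent" ([left, top, width, height] in pixels, round what is visible of it).
The state is a dict: "clock": time; "joint_pos": joint angles; "qvel": joint speeds; "tau": joint torques, N m; "tool_pos": TCP position; "orientation": TCP orientation; "force": force on the tool from outside, world axes, zero at the start; "moment": the same for the moment, N m; "opening": finger opening in m.
Only numpy, scipy, OpenCV 4.12 (cv2) and the standard library are available. Lean on these libraries where they do the work, as an engineer would, in place of code of your own. Each camera call takes 0.05 s, during which the arm holds its last target.

### The job

Pick up the trailer coupling head and push it gently down over the hitch plate that has the window (not the plain tongue) until its sprung gate flicks shut through the window. Then give it a firm but gentle upward tug so that the gate catches under the plate's top bar, let it sit back down on the plate, and let go, leaving it locked on. Keep every push and pull on the hitch under about 30 N, and leave the other tools where they are.

Things in the scene. Friction and masses are not known exactly. Their poses are not given: they have to be found in the camera images.
- coupling_grip (a point): Centre of the grip of the loose trailer coupling head (about 0.26 kg, 85 mm tall), which starts standing upright on the bench, mouth down. Z up; this point is 67 mm above the feet. The grip is a black block 24 mm (x) by 26 mm (y), from 17 mm below to 18 mm above this point; under it are aluminium shoulders (x -17 to +13 mm, 26 mm in y) and two legs with a slot between.
- coupling_slot_end (a point): Closed upper end of the coupling's slot, on its mid-plane, 28 mm below the grip centre, 39 mm above the feet, same axes. The slot runs right through along y and is open below: 17 mm wide in x at the feet, 8.2 mm from 10 mm up (with a recess for the gate). A 6 mm plate in its y-z plane enters; the gate shuts once the plate's top is within 3 mm of this end. Either way round fits.
- gate (a joint): Angle of the gate across the coupling's slot. 0 = shut, about 1.4 = swung up by an entering plate; it cannot swing down. Its spring gives way at about 4 to 12 N of push on the coupling, and it flicks back to 0 under the plate's 12 mm high top bar once that is past.
- gate_tongue: The gate as a solid: steel tongue 10 mm wide (y), 4 mm thick, 11 mm long, hinged on one leg 13 mm above the feet (origin at the hinge). With the coupling on the plate it takes an upward tug from the plate's top bar, after about 12 mm of free upward play.
- hitch: The hitch: dark steel bedplate 80 x 90 x 8 mm fixed to the bench; grey clamp cheeks (22 mm high, 25 mm thick in x) hold an upright steel plate. Origin at the centre of the underside, on the bench top, below the plate's middle; x across the plate, y along it. The coupling fits centred over it, its x along the hitch's x, grip centre then 28 mm above the plate's top.
- hitch_clamp (a point): Middle of the hitch's clamp, 22 mm above the bench, same axes. The plate in it is 6 mm thick (x), 50 mm wide (y), with a window 34 mm wide (y) and over 25 mm high under a 12 mm high, round-topped bar. It is clamped at an unmeasured height: its top is anywhere from 68 to 78 mm above the bench, to be found by feel or sight.
- blank: A like bedplate with a plain tongue, 6 x 50 mm, 72 mm high, with no window: not to be used. Origin and axes as for the hitch; the two change places between runs.
- coupling: The whole coupling head as a solid; origin at its underside between the feet, axes as for the grip centre, 67 mm below it.
- lockring_tool: Bystander: grey steel lockring tool, 25 mm across, 48 mm tall, standing near the hitch; origin at its underside.
- needle_pliers: Bystander: needle-nose pliers with red handles lying flat, 161 x 57 x 14 mm; origin at its underside.
- grease_jar: Bystander: white jar with black lid, 54 mm across, 70 mm tall; origin at its underside.
- adj_wrench: Bystander: steel spanner lying flat, 232 x 36 x 8 mm; origin at its underside.
Not all that is in view belongs to the job. Leave any white look-alike of the coupling alone.

How it is judged:
By the outcome, as a careful person would: the job done as asked, in the order asked, and still so for the second after the job is handed in, with the robot touching nothing.
It also fails if it takes over 69 s, if anything falls off the work surface, if the arm or the gripper's body presses on something with over 40 N, if the wrist force passes 120 N, or if a joint passes its speed limit or range.

## Working session

There is one attempt and no reset: what is moved stays moved. The work goes in short steps, Python scripts to look and compute and a shell command to move; the robot and the scene stay as the last step left them, time stands still between calls to the robot, and variables do not carry over. Pictures are saved under pics/ and viewed, and the job is handed in when it is done.

```bash
ls; mkdir -p pics; python3 - <<'E'
from plant import ctrl
import cv2
print(ctrl.get_obs())
for n in ("side","top","wrist"):
    im=ctrl.snapshot(n); cv2.imwrite(f"pics/{n}0.png",im[:,:,::-1]); print(n,ctrl.camera_model(n))
    for t in ("coupling","hitch","blank","lockring_tool"):
        try: print(t,[(d["extent"],round(d["confidence"],2)) for d in ctrl.find_in(n,t)][:4])
        except Exception as e: print(t,e)
print(ctrl.get_obs()["clock"])
E
```

```text
pics
{'clock': 0.0, 'joint_pos': array([-4.77791521e+01,  2.05926945e+01,  6.32409961e-01, -2.03442947e-02,
       -7.01368238e+01, -1.65075133e+01]), 'qvel': array([ 0.02532934, -0.09037336, -0.007057  , -0.01702222,  0.09995179,
        0.00040622]), 'tau': array([ 1.93058106e-03, -5.82721531e+01,  2.93064827e+01,  6.99710637e+00,
        7.12580950e-03, -1.54967652e-04]), 'tool_pos': array([ 0.29261896, -0.60771085,  0.22559742]), 'orientation': array([-8.99907412e+01, -9.85403629e-02,  1.15706398e+02]), 'force': array([0.49838024, 0.17848175, 1.17046038]), 'moment': array([-0.01940531, -0.02690097, -0.06955429]), 'opening': 0.08767217469609419}
side {'fx': 495.07207241974766, 'fy': 495.07207241974766, 'cx': 268.7418102298802, 'cy': 209.39321097636406, 'origin': array([0.01348768, 0.84220671, 0.60512598]), 'orientation': array([-118.99757285,    0.15544313, -146.86077995])}
coupling [([284.8, 207.3, 19.1, 30.1], 0.89), ([286.2, 232.3, 23.9, 38.5], 0.76), ([318.9, 217.8, 11.9, 43.1], 0.57)]
hitch [([269.8, 169.6, 44.0, 37.6], 0.69), ([196.7, 214.2, 53.7, 42.7], 0.28)]
blank [([198.
[... 346 characters left out ...]
, 16.0], 0.55)]
hitch [([332.6, 180.7, 34.6, 29.4], 0.75)]
blank [([223.9, 175.3, 34.2, 35.1], 0.77), ([328.5, 177.2, 39.2, 33.3], 0.2)]
lockring_tool [([284.4, 187.1, 9.9, 10.0], 0.55)]
wrist {'fx': 295.7385427049846, 'fy': 295.7385427049846, 'cx': 277.33051832119867, 'cy': 210.0757317387239, 'hand_eye': array([[ 9.99999981e-01,  3.51757917e-05,  1.90480772e-04,
         4.21870795e-04],
       [-1.71823825e-04, -2.92900627e-01,  9.56142873e-01,
        -1.57577667e-01],
       [ 8.94250201e-05, -9.56142888e-01, -2.92900615e-01,
         7.94289848e-02],
       [ 0.00000000e+00,  0.00000000e+00,  0.00000000e+00,
         1.00000000e+00]])}
coupling []
hitch []
blank []
lockring_tool []
0.75
```

View pics/side0.png

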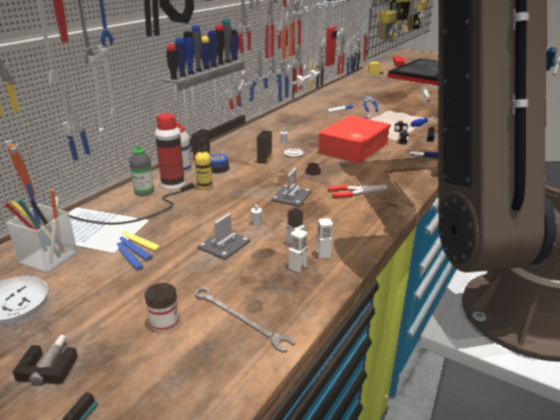

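View pics/top0.png

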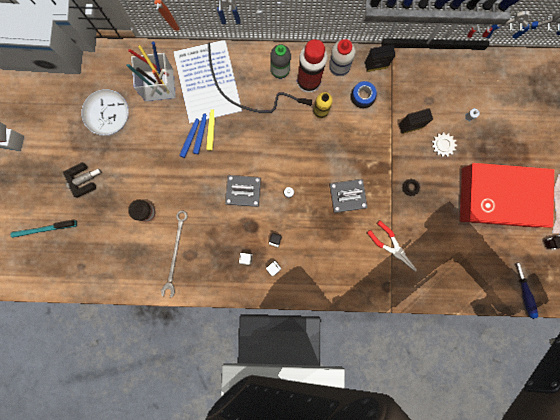

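```bash
python3 - <<'E'
import cv2
a=cv2.imread("pics/side0.png")[150:290,180:370]; cv2.imwrite("pics/sidez.png",cv2.resize(a,None,fx=4,fy=4,interpolation=cv2.INTER_CUBIC))
a=cv2.imread("pics/top0.png")[160:290,200:390]; cv2.imwrite("pics/topz.png",cv2.resize(a,None,fx=4,fy=4,interpolation=cv2.INTER_CUBIC))
E
```

```text
(no output)
```

View pics/sidez.png

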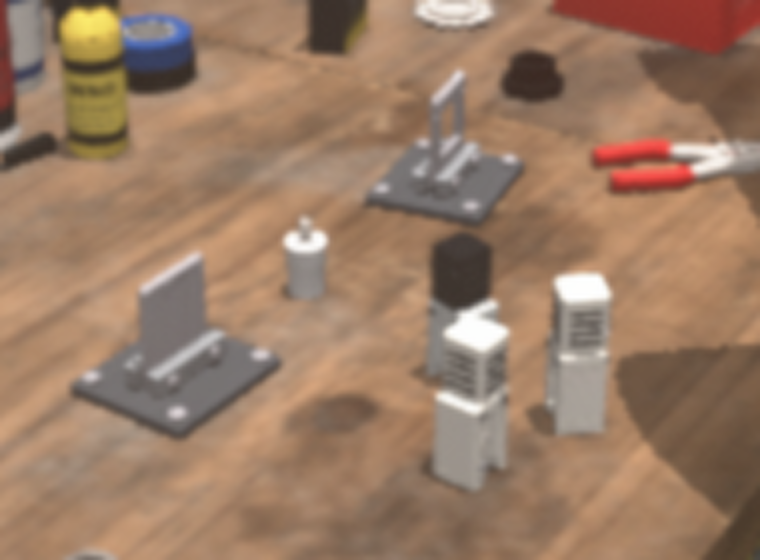

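View pics/topz.png

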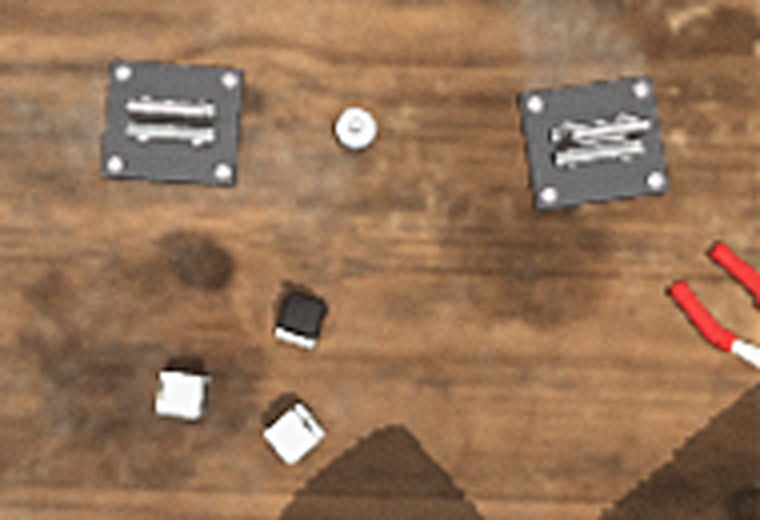

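The side view shows the windowed plate at about px (291,185) and the plain tongue at (222,235). The black-gripped coupling is at (296,225), with two white look-alikes next to it. In the top view the coupling is at (275,239), the hitch at (348,195), the blank at (243,190) and the lockring tool at (289,192).

```bash
cat > h.py <<'E'
import numpy as np, cv2
from scipy.spatial.transform import Rotation as R
from plant import ctrl
def Rm(o): return R.from_euler('xyz',o,degrees=True).as_matrix()
def cam(n,obs=None):
    m=ctrl.camera_model(n); K=np.array([[m['fx'],0,m['cx']],[0,m['fy'],m['cy']],[0,0,1]])
    if n=='wrist':
        T=np.eye(4);T[:3,:3]=Rm(obs['orientation']);T[:3,3]=obs['tool_pos'];T=T@m['hand_eye'];return K,T[:3,:3],T[:3,3]
    return K,Rm(m['orientation']),np.array(m['origin'])
def at_z(c,uv,z):
    K,Rc,o=c; d=Rc@np.linalg.inv(K)@np.array([uv[0],uv[1],1.]); return o+d*(z-o[2])/d[2]
def proj(c,P):
    K,Rc,o=c; q=K@(Rc.T@(np.array(P)-o)); return q[:2]/q[2]
E
python3 - <<'E'
from h import *
np.set_printoptions(precision=4,suppress=True)
c=cam('top'); s=cam('side')
Z=lambda u,v:(200+(u+.5)/4-.5,160+(v+.5)/4-.5)
print("hitch corners");P=[at_z(c,Z(*p),.008) for p in [(518,93),(650,76),(667,187),(538,210)]]
for p in P:print(p)
h=np.mean(P,0);print("c",h, [np.linalg.norm(P[i]-P[(i+1)%4]) for i in range(4)])
print("bolts",np.mean([at_z(c,Z(*p),.010) for p in [(535,104),(641,90),(656,180),(548,195)]],0))
Q=[at_z(c,Z(*p),.085) for p in [(284,290),(327,300),(318,337),(277,327)]]
for p in Q:print(p)
print("coup",np.mean(Q,0),[np.linalg.norm(Q[i]-Q[(i+1)%4]) for i in range(4)])
S=lambda u,v:(180+(u+.5)/4-.5,150+(v+.5)/4-.5)
print("side coup top",at_z(s,S(462,243),.085)," side hitch corners",np.mean([at_z(s,S(*p),.008) for p in [(413,140),(524,160),(476,218),(366,200)]],0))
for n in ["blank"]: print(at_z(c,Z(173,124),.008))
for p in [(182,392),(295,433)]: print("white",at_z(c,Z(*p),.085))
print("lockring",at_z(c,Z(355,128),.048),"pliers",at_z(c,Z(680,285),.01))
o=ctrl.get_obs();print(o['tool_pos'],Rm(o['orientation']),o['force'])
E
```

```text
hitch corners
[ 0.6337 -0.1085  0.008 ]
[ 0.6477 -0.1967  0.008 ]
[ 0.5732 -0.2087  0.008 ]
[ 0.5554 -0.1232  0.008 ]
c [ 0.6025 -0.1593  0.008 ] [np.float64(0.08922306640733621), np.float64(0.07544713051603459), np.float64(0.08737076642644848), np.float64(0.07968575514183196)]
bolts [ 0.6017 -0.1601  0.01  ]
[0.4935 0.0434 0.085 ]
[0.4881 0.0165 0.085 ]
[0.465  0.0215 0.085 ]
[0.4704 0.047  0.085 ]
coup [0.4792 0.0321 0.085 ] [np.float64(0.027374928142563967), np.float64(0.023561173941189596), np.float64(0.026117026344562394), np.float64(0.023316933719636175)]
side coup top [0.4774 0.0299 0.085 ]  side hitch corners [ 0.5998 -0.1594  0.008 ]
[0.6061 0.1219 0.008 ]
white [0.4287 0.1044 0.085 ]
white [0.4057 0.034  0.085 ]
lockring [0.6013 0.001  0.048 ] pliers [ 0.5081 -0.2175  0.01  ]
[ 0.2928 -0.6081  0.2266] [[-0.4338  0.     -0.901 ]
 [ 0.901   0.     -0.4338]
 [ 0.     -1.     -0.    ]] [-0.2688  0.0376 -0.384 ]
```

```bash
python3 -m crank '[[[0,495,0,-444,0.645],[0,495,0,-444,0.645],[0,495,0,-444,0.645],[0,495,0,-444,0.645],[0,495,0,-444,0.645],[0,495,0,-444,0.645],[0,495,0,-444,0.645],[0,495,0,-444,0.645],[0,495,0,-444,0.645],[0,495,0,-444,0.645],[0,495,0,-444,0.645],[0,495,0,-444,0.645]]]'
python3 - <<'E'
from h import *
o=ctrl.get_obs(); print(o['tool_pos'],o['orientation'],o['opening'],o['clock'])
im=ctrl.snapshot('wrist'); cv2.imwrite("pics/w1.png",im[:,:,::-1])
E
```

```text
clock: 2.25
tool_pos: [0.4789, 0.0332, 0.2266]
orientation: [-90.0, -0.0, 79.0]
force: [-0.3, -0.0, 0.2]
opening: 0.0437
[0.47888535 0.03320235 0.22659248] [-9.00204789e+01 -1.46258838e-02  7.89763471e+01] 0.043693455564724586 2.25
```

View pics/w1.png

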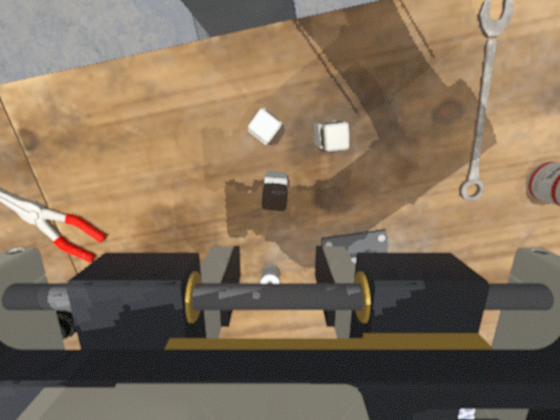

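The wrist view shows the coupling's black grip at about (275,193), with its aluminium shoulder towards the robot at (275,175). The two white look-alikes are at (265,126) and (333,137), clear of the fingers.

```bash
python3 - <<'E'
import cv2
a=cv2.imread("pics/w1.png")[150:230,230:320]; cv2.imwrite("pics/w1z.png",cv2.resize(a,None,fx=8,fy=7.5,interpolation=cv2.INTER_CUBIC))
E
```

```text
(no output)
```

View pics/w1z.png

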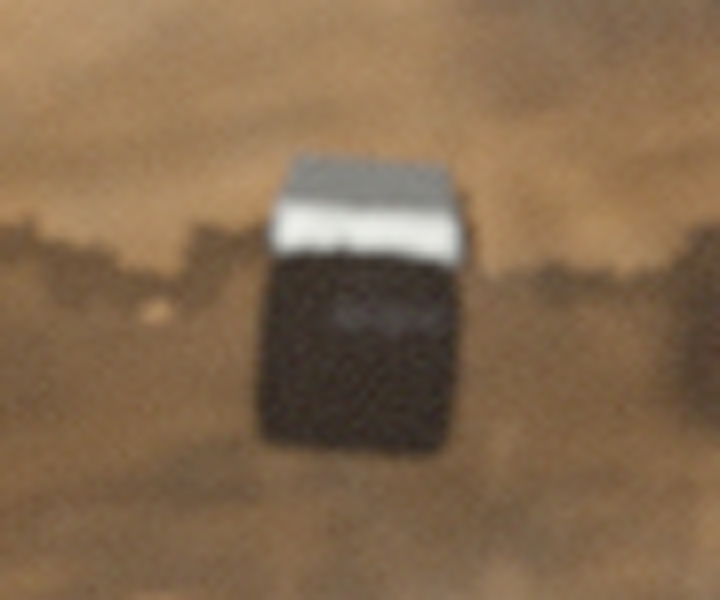

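```bash
python3 - <<'E'
from h import *
np.set_printoptions(precision=4,suppress=True)
o=dict(tool_pos=np.array([.4789,.0332,.2266]),orientation=[-90.02,-.015,78.976])
c=cam('wrist',o)
Z=lambda u,v:(230+(u+.5)/8-.5,150+(v+.5)/7.5-.5)
for nm,a,b,z,x in [("far top",(260,441),(446,453),.084,.012),("shoulder front",(274,204),(466,214),.050,-.017),("grip foot",(272,250),(462,262),.050,-.012)]:
    A,B=at_z(c,Z(*a),z),at_z(c,Z(*b),z); d=A-B; d/=np.linalg.norm(d)
    # image left is -y? print
    print(nm,A,B,np.linalg.norm(A-B)); 
    y=d*np.sign(d[1]); yaw=np.degrees(np.arctan2(-y[0],y[1])); xd=np.array([np.cos(np.radians(yaw)),np.sin(np.radians(yaw)),0])
    print(" yaw",yaw,"center",(A+B)/2-x*xd)
E
```

```text
far top [0.4861 0.0158 0.084 ] [0.4925 0.0396 0.084 ] 0.02471527371778127
 yaw -15.138598339314107 center [0.4777 0.0308 0.084 ]
shoulder front [0.4593 0.0217 0.05  ] [0.466  0.0484 0.05  ] 0.02747587033412083
 yaw -14.239583446627295 center [0.4791 0.0309 0.05  ]
grip foot [0.4662 0.02   0.05  ] [0.4732 0.0465 0.05  ] 0.0273815094350898
 yaw -14.946901156480934 center [0.4813 0.0301 0.05  ]
```

```bash
python3 -m crank '[[[0,-2,40,0,0.055],[0,-2,90,0,0.055],[0,-2,130,0,0.055],[0,-2,160,0,0.055],[0,-2,176,0,0.055],[0,-2,176,0,0.055],[1,-2,176,0,0.055],[1,-2,176,0,0.055],[1,-2,176,0,0.055],[1,-2,176,0,0.055],[1,-2,176,0,0.055],[1,-2,176,0,0.055]]]'
python3 - <<'E'
from h import *
im=ctrl.snapshot('side'); cv2.imwrite("pics/s2.png",cv2.resize(im[150:290,200:390,::-1],None,fx=4,fy=4)); print(ctrl.get_obs()['opening'],ctrl.get_obs()['force'])
im=ctrl.snapshot('wrist'); cv2.imwrite("pics/w2.png",im[:,:,::-1])
E
```

```text
clock: 3.8
tool_pos: [0.4784, 0.0287, 0.0514]
orientation: [-90.1, -0.0, 75.6]
force: [0.2, -0.5, 6.5]
opening: 0.026
0.026143381767636455 [-0.4673016  -0.43820373  6.34712995]
```

View pics/s2.png

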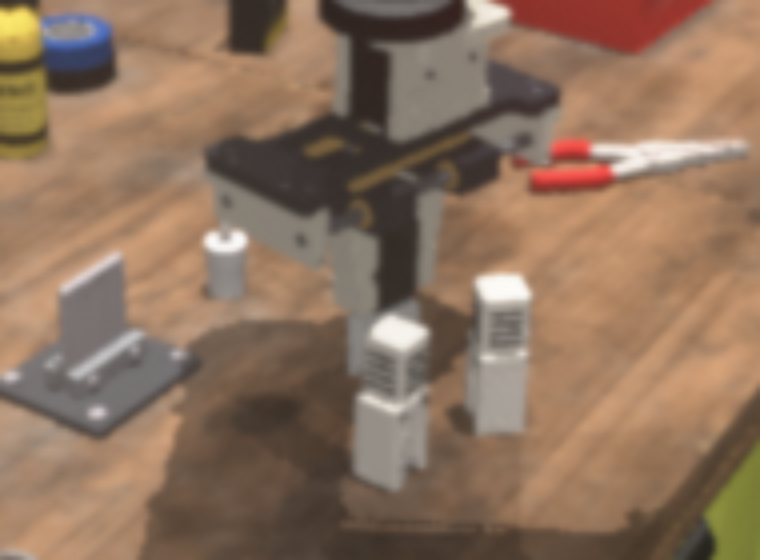

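View pics/w2.png

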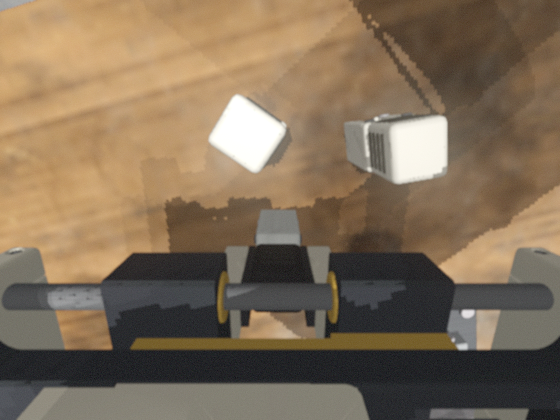

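```bash
python3 -m crank '[[[1,0,-15,0,0],[1,0,-60,0,0],[1,0,-110,0,0],[1,0,-150,0,0],[1,-40,-150,-60,-0.1],[1,-75,-150,-110,-0.2],[1,-100,-150,-160,-0.3],[1,-125,-150,-205,-0.4],[1,-129,-150,-217,-0.426],[1,-129,-150,-217,-0.426],[1,-129,-150,-217,-0.426],[1,-129,-150,-217,-0.426]]]'
python3 - <<'E'
from h import *
o=ctrl.get_obs(); print(o['tool_pos'],o['orientation'],o['opening'],o['force'],o['clock'])
im=ctrl.snapshot('wrist'); cv2.imwrite("pics/w3.png",im[:,:,::-1])
im=ctrl.snapshot('side'); cv2.imwrite("pics/s3f.png",im[:,:,::-1]);cv2.imwrite("pics/s3.png",cv2.resize(im[110:250,200:390,::-1],None,fx=4,fy=4))
E
```

```text
clock: 5.4
tool_pos: [0.6553, -0.1496, 0.201]
orientation: [-90.0, -0.0, 100.1]
force: [-0.5, -0.1, -1.9]
opening: 0.0257
[ 0.65532506 -0.14958028  0.201     ] [-9.00209593e+01 -7.09662858e-03  1.00050931e+02] 0.025742479804229744 [-0.51468172 -0.09471765 -1.93888887] 5.4
```

View pics/w3.png

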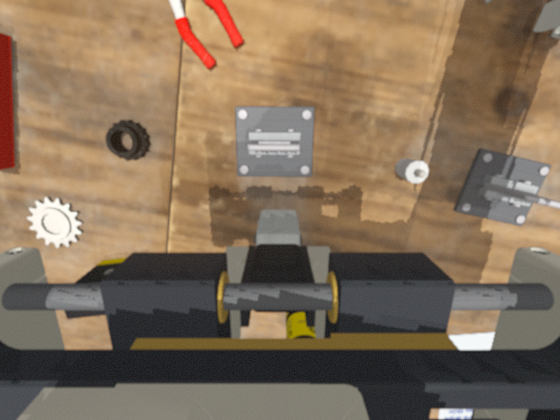

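View pics/s3.png

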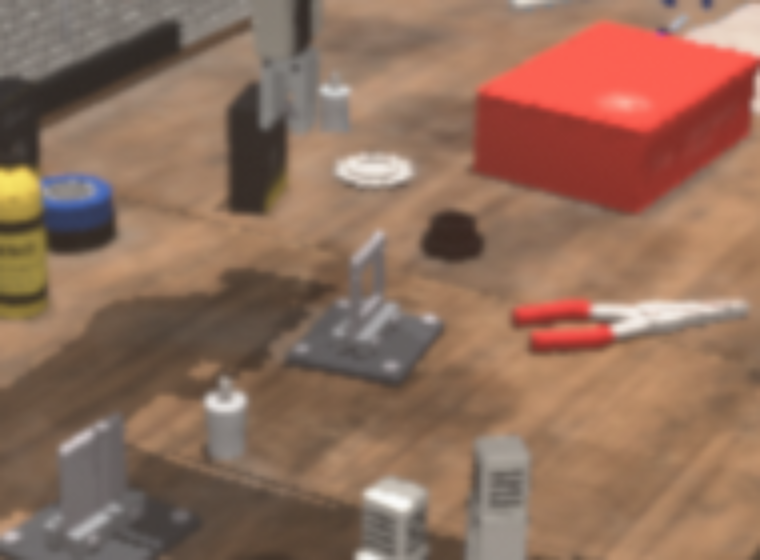

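The coupling is held and lifted. The wrist view shows the windowed hitch centred near (275,143), with the held shoulder/leg at (278,225). Next I'll zoom in to measure both.

```bash
python3 - <<'E'
import cv2
a=cv2.imread("pics/w3.png")[95:255,220:330]; cv2.imwrite("pics/w3z.png",cv2.resize(a,None,fx=5,fy=5*.74,interpolation=cv2.INTER_CUBIC))
a=cv2.imread("pics/w3.png")[95:195,215:335]; cv2.imwrite("pics/w3y.png",cv2.resize(a,None,fx=6,fy=6,interpolation=cv2.INTER_CUBIC))
a=cv2.imread("pics/w3.png")[195:295,215:335]; cv2.imwrite("pics/w3x.png",cv2.resize(a,None,fx=6,fy=6,interpolation=cv2.INTER_CUBIC))
E
```

```text
(no output)
```

View pics/w3y.png

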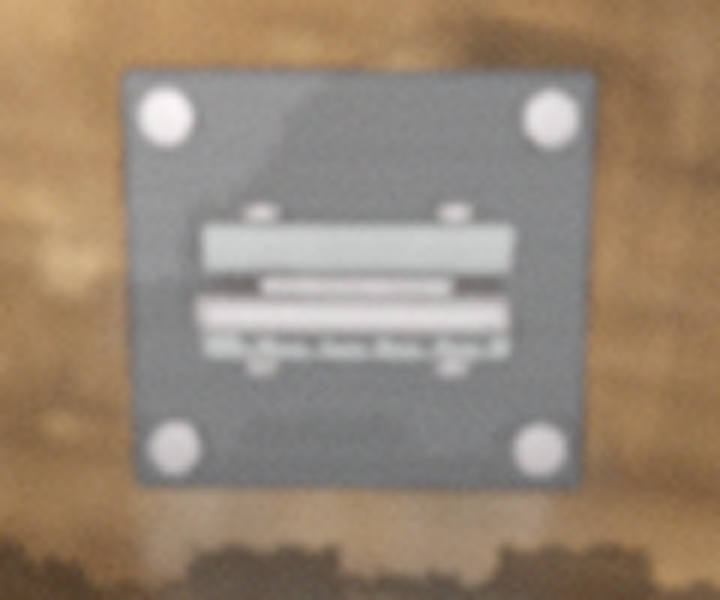

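View pics/w3x.png

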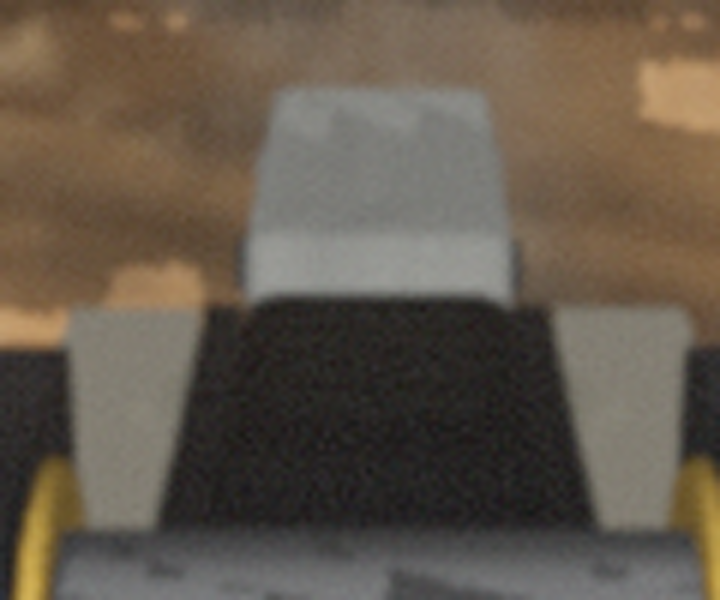

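```bash
python3 - <<'E'
from h import *
np.set_printoptions(precision=4,suppress=True)
o=dict(tool_pos=np.array([.65533,-.14958,.201]),orientation=[-90.02,-.007,100.05])
c=cam('wrist',o); s=cam('side')
y0=95
Z=lambda u,v:(215+(u+.5)/6-.5,95+(v+.5)/6-.5)
X=lambda u,v:(215+(u+.5)/6-.5,195+(v+.5)/6-.5)
P=[at_z(c,Z(*p),.008) for p in [(124,72),(595,72),(580,487),(137,485)]]
print(np.mean(P,0),[np.linalg.norm(P[i]-P[(i+1)%4]) for i in range(4)])
for i,j in((0,1),(3,2)):
    d=P[j]-P[i];print("yaw",np.degrees(np.arctan2(-d[0],d[1])))
for i,j in((0,3),(1,2)):
    d=P[j]-P[i];print("yawx",np.degrees(np.arctan2(d[1],d[0])))
h=np.mean(P,0)
B=[at_z(c,Z(*p),.010) for p in [(166,117),(551,117),(539,447),(174,447)]];print("bolts",np.mean(B,0))
for z in(.066,.068,.072,.075,.078,.08):
    a,b=at_z(c,Z(198,313),z),at_z(c,Z(507,313),z); print(z,(a+b)/2,np.linalg.norm(a-b))
T=Rm(o['orientation'])
for nm,a,b,dz,x in[("foot",(272,88),(487,92),-.051,-.017),("shoulder",(248,236),(513,236),-.001,-.017),("grip",(255,302),(505,302),-.001,-.012)]:
    A,Bb=at_z(c,X(*a),.201+dz),at_z(c,X(*b),.201+dz)
    print(nm,T.T@((A+Bb)/2-o['tool_pos']),np.linalg.norm(A-Bb),"z expected",-x)
# side: hitch plate top corners
S=lambda u,v:(200+(u+.5)/4-.5,110+(v+.5)/4-.5)
for z in(.068,.072,.075,.078): print(z,at_z(s,S(384,236),z),at_z(s,S(352,266),z))
E
python3 - <<'E'
import cv2
a=cv2.imread("pics/s3f.png")[160:215,265:320]; cv2.imwrite("pics/s3h.png",cv2.resize(a,None,fx=10,fy=10,interpolation=cv2.INTER_CUBIC))
E
```

```text
[ 0.6024 -0.1619  0.008 ] [np.float64(0.08789320785679856), np.float64(0.07822154463008868), np.float64(0.08837855453534371), np.float64(0.07781625451701238)]
yaw 10.055681650667225
yaw 9.791268745770777
yawx 9.574132722181629
yawx 9.931451103845943
bolts [ 0.6024 -0.1622  0.01  ]
0.066 [ 0.6026 -0.1624  0.066 ] 0.0500026714632196
0.068 [ 0.6024 -0.1624  0.068 ] 0.04966083127845357
0.072 [ 0.602  -0.1624  0.072 ] 0.04897715090892155
0.075 [ 0.6018 -0.1624  0.075 ] 0.04846439063177249
0.078 [ 0.6015 -0.1624  0.078 ] 0.04795163035462346
0.08 [ 0.6013 -0.1624  0.08  ] 0.04760979016985743
foot [0.0008 0.051  0.016 ] 0.026422468944143233 z expected 0.017
shoulder [0.0008 0.001  0.0166] 0.025394717641272865 z expected 0.017
grip [0.0008 0.001  0.0098] 0.024240793780884468 z expected 0.012
0.068 [ 0.606  -0.1918  0.068 ] [ 0.5996 -0.1409  0.068 ]
0.072 [ 0.6015 -0.1841  0.072 ] [ 0.5953 -0.1336  0.072 ]
0.075 [ 0.5982 -0.1784  0.075 ] [ 0.592  -0.1281  0.075 ]
0.078 [ 0.5949 -0.1726  0.078 ] [ 0.5887 -0.1226  0.078 ]
```

View pics/s3h.png

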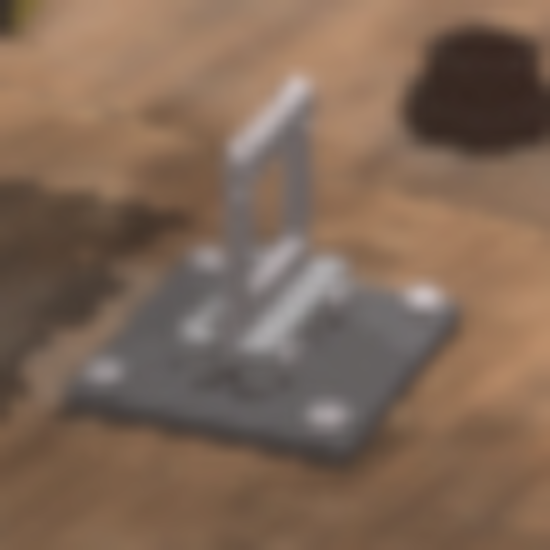

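```bash
python3 -m crank '[[[1,-4,0,30,0],[1,-4,0,55.5,0],[1,-4,0,55.5,0],[1,-4,30,55.5,0],[1,-4,60,55.5,0],[1,-4,60,55.5,0],[1,-4,60,55.5,0]]]'
python3 - <<'E'
from h import *
o=ctrl.get_obs(); print(o['tool_pos'],o['orientation'],o['opening'],o['force'],o['clock'])
im=ctrl.snapshot('wrist'); cv2.imwrite("pics/w4.png",cv2.resize(im[130:270,200:350,::-1],None,fx=5,fy=4.2,interpolation=cv2.INTER_CUBIC))
im=ctrl.snapshot('side'); cv2.imwrite("pics/s4.png",cv2.resize(im[110:220,235:355,::-1],None,fx=6,fy=5.4,interpolation=cv2.INTER_CUBIC))
E
```

```text
clock: 6.38
tool_pos: [0.6029, -0.1639, 0.1418]
orientation: [-90.1, 0.0, 100.1]
force: [0.7, -0.2, -2.0]
opening: 0.0262
[ 0.60291798 -0.16394973  0.14181849] [-9.00744358e+01  4.66519025e-02  1.00053894e+02] 0.02624239260250582 [ 0.66821147 -0.1688528  -2.0433752 ] 6.375
```

View pics/w4.png

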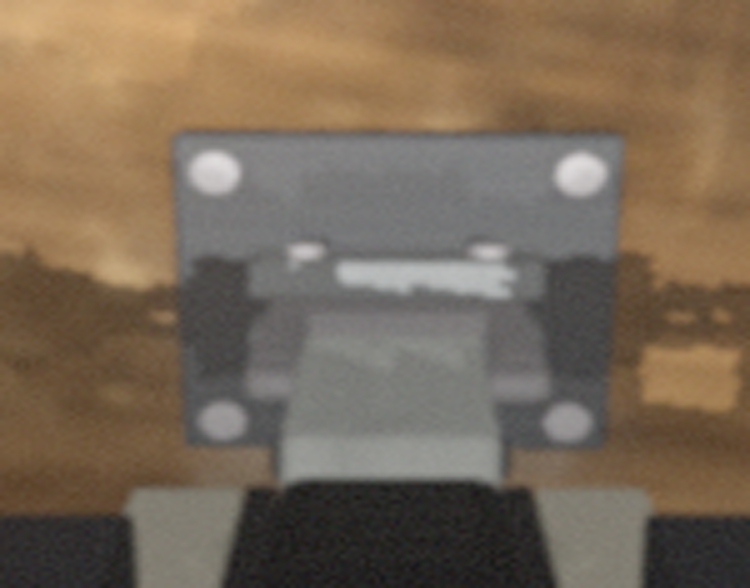

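View pics/s4.png

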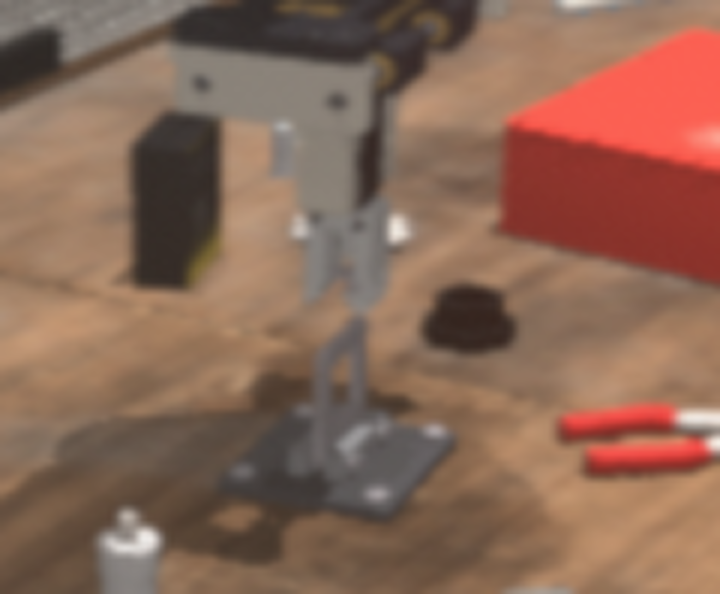

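Both views show the slot straight above the plate. The wrist view puts the coupling centre at u≈393 and the bar centre at u≈396 in the zoomed picture. I'll descend in steps and watch the force.

```bash
python3 -m crank '[[[1,0,0,0,0],[1,0,6,0,0],[1,0,12,0,0],[1,0,15,0,0],[1,0,18,0,0],[1,0,20,0,0],[1,0,20,0,0]]]'
python3 - <<'E'
from h import *
o=ctrl.get_obs(); print(o['tool_pos'],o['orientation'],o['force'],o['moment'])
im=ctrl.snapshot('side'); cv2.imwrite("pics/s5.png",cv2.resize(im[130:210,245:335,::-1],None,fx=8,fy=7.5,interpolation=cv2.INTER_CUBIC))
E
```

```text
clock: 7.35
tool_pos: [0.6018, -0.164, 0.1204]
orientation: [-90.0, -0.0, 100.0]
force: [-0.8, -0.3, -2.7]
opening: 0.0255
[ 0.60182003 -0.16398364  0.12040958] [-8.99883199e+01 -1.99457847e-03  1.00011689e+02] [-0.77362587 -0.33655344 -2.71812822] [0.00423166 0.01676209 0.0055469 ]
```

View pics/s5.png

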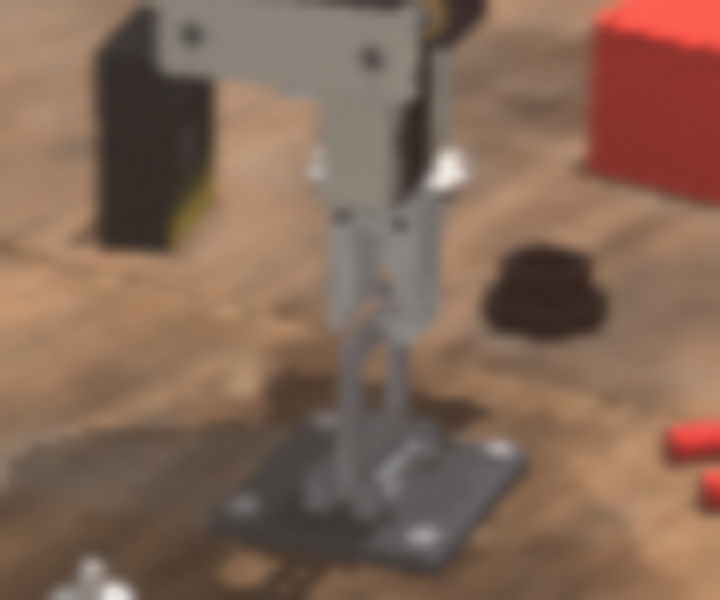

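```bash
python3 -m crank '[[[1,0.5,2,0.4,0],[1,0.5,4,0.4,0],[1,0.5,6,0.4,0],[1,0.5,7,0.4,0],[1,0.5,8,0.4,0],[1,0.5,8,0.4,0]]]'; python3 -c "
from h import *
o=ctrl.get_obs();print(o['tool_pos'],o['force'],o['moment'])"
```

```text
clock: 8.15
tool_pos: [0.6013, -0.1636, 0.1129]
orientation: [-90.0, 0.0, 100.0]
force: [-2.8, 0.8, 5.0]
opening: 0.0258
[ 0.60131569 -0.16360575  0.11285722] [-2.76086264  0.84478812  4.96133608] [0.39733928 1.09860413 0.06519101]
```

```bash
python3 - <<'E'
from h import *
im=ctrl.snapshot('side'); cv2.imwrite("pics/s6.png",cv2.resize(im[130:210,245:335,::-1],None,fx=8,fy=7.5,interpolation=cv2.INTER_CUBIC))
o=ctrl.get_obs();print(o['tool_pos'],o['force'],o['moment'])
im=ctrl.snapshot('wrist'); cv2.imwrite("pics/w6.png",cv2.resize(im[130:270,200:350,::-1],None,fx=5,fy=4.2,interpolation=cv2.INTER_CUBIC))
E
```

```text
[ 0.60130013 -0.16359467  0.11284495] [-3.11305997  1.18435031  5.05941327] [0.35972717 1.14127945 0.0353324 ]
```

View pics/s6.png

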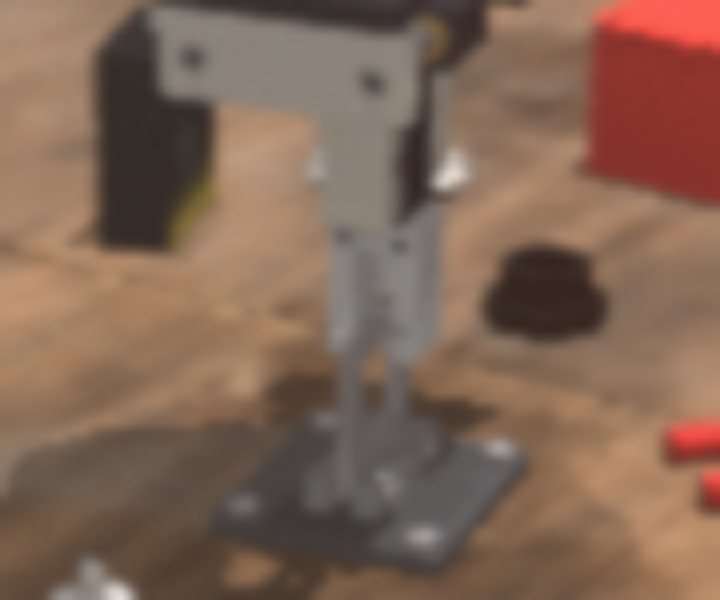

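View pics/w6.png

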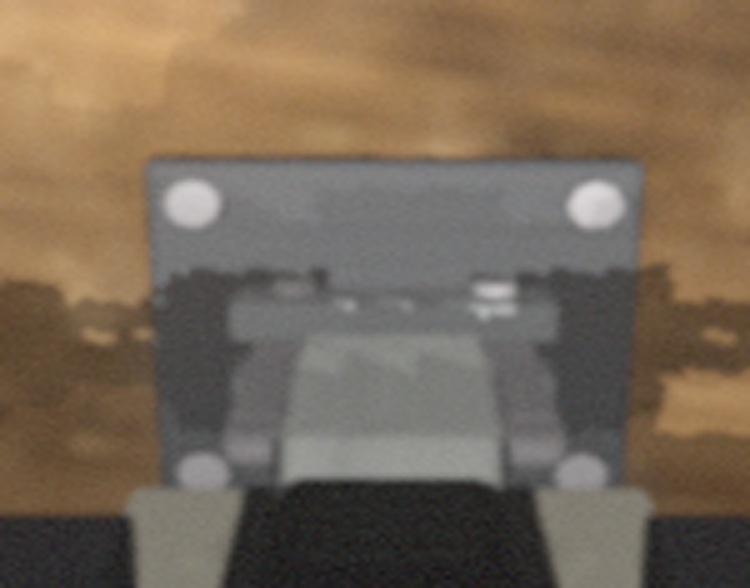

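```bash
python3 -m crank '[[[1,0,0,0.4,0],[1,0,0,0.8,0],[1,0,0,0.8,0],[1,0,0,0.8,0]]]';python3 -m crank '[[[1,0,0.5,0,0],[1,0,1,0,0],[1,0,1.5,0,0],[1,0,1.5,0,0]]]'
```

```text
clock: 8.75
tool_pos: [0.6011, -0.1637, 0.1128]
orientation: [-90.0, 0.0, 100.0]
force: [-0.6, 0.9, 5.0]
opening: 0.0259
clock: 9.25
tool_pos: [0.6011, -0.1636, 0.1113]
orientation: [-90.1, 0.0, 100.0]
force: [-0.5, 1.6, 5.0]
opening: 0.0258
```

```bash
python3 -m crank '[[[1,0,1,0,0],[1,0,2,0,0],[1,0,3,0,0],[1,0,4,0,0],[1,0,4,0,0]]]';python3 -m crank '[[[1,0,1,0,0],[1,0,2,0,0],[1,0,3,0,0],[1,0,4,0,0],[1,0,4,0,0]]]'; python3 -c "
from h import *
im=ctrl.snapshot('side'); cv2.imwrite('pics/s7.png',cv2.resize(im[130:210,245:335,::-1],None,fx=8,fy=7.5,interpolation=cv2.INTER_CUBIC))"
```

```text
clock: 9.88
tool_pos: [0.601, -0.1639, 0.1076]
orientation: [-90.0, 0.0, 100.0]
force: [-1.1, 1.1, 7.4]
opening: 0.0257
clock: 10.5
tool_pos: [0.601, -0.1641, 0.1035]
orientation: [-90.0, 0.0, 100.0]
force: [-1.1, -1.0, 6.1]
opening: 0.026
```

View pics/s7.png

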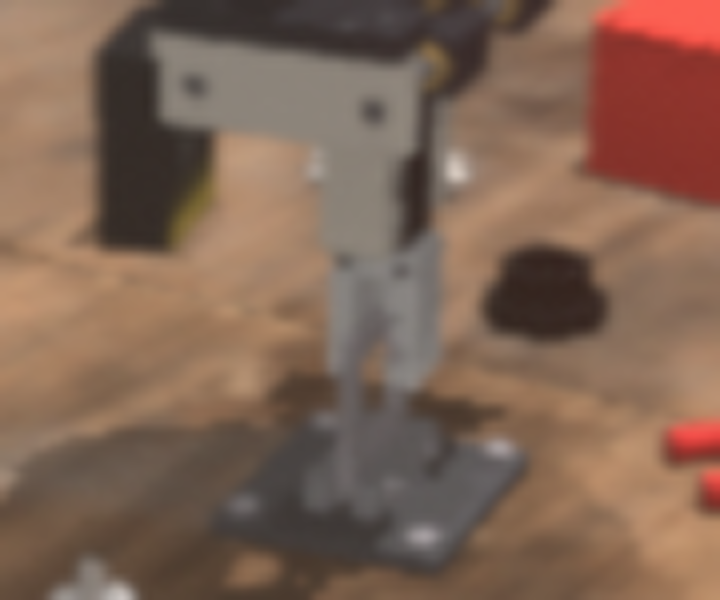

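The side view shows the coupling going down the plate with the gripper, legs astride it. The force is steady at 5–7 N, which fits the gate spring. I'll carry on down.

```bash
python3 -m crank '[[[1,0,1,0,0],[1,0,2,0,0],[1,0,3,0,0],[1,0,4,0,0],[1,0,5,0,0],[1,0,5,0,0]]]';python3 -m crank '[[[1,0,1,0,0],[1,0,2,0,0],[1,0,3,0,0],[1,0,3,0,0]]]'
```

```text
clock: 11.3
tool_pos: [0.601, -0.164, 0.0981]
orientation: [-90.0, 0.0, 100.0]
force: [-0.9, -2.4, 2.9]
opening: 0.0254
clock: 11.8
tool_pos: [0.601, -0.1638, 0.0952]
orientation: [-90.0, 0.0, 100.0]
force: [1.8, -0.2, 4.3]
opening: 0.026
```

```bash
python3 -m crank '[[[1,0,1,0,0],[1,0,2,0,0],[1,0,2,0,0]]]';python3 -m crank '[[[1,0,1,0,0],[1,0,2,0,0],[1,0,2,0,0]]]'
```

```text
clock: 12.18
tool_pos: [0.601, -0.1637, 0.0932]
orientation: [-90.0, 0.0, 100.0]
force: [1.3, 0.1, 4.8]
opening: 0.0255
clock: 12.55
tool_pos: [0.6008, -0.1635, 0.0905]
orientation: [-90.0, -0.0, 100.0]
force: [3.4, 1.4, -1.6]
opening: 0.0258
```

```bash
python3 -m crank '[[[1,0,0.5,-0.4,0],[1,0,1,-0.4,0],[1,0,1,-0.4,0]]]';python3 -m crank '[[[1,0,0.5,0,0],[1,0,1,0,0],[1,0,1,0,0]]]'
```

```text
clock: 12.92
tool_pos: [0.6009, -0.1635, 0.0897]
orientation: [-90.0, -0.0, 100.0]
force: [2.3, 0.4, -3.8]
opening: 0.0258
clock: 13.3
tool_pos: [0.6009, -0.1636, 0.089]
orientation: [-90.0, -0.0, 100.0]
force: [3.1, 0.9, -1.6]
opening: 0.0257
```

```bash
python3 -m crank '[[[1,0,0.5,-0.4,0],[1,0,1,-0.4,0],[1,0,1,-0.4,0]]]';python3 -c "
from h import *
im=ctrl.snapshot('side'); cv2.imwrite('pics/s8.png',cv2.resize(im[130:210,245:335,::-1],None,fx=8,fy=7.5,interpolation=cv2.INTER_CUBIC))"
```

```text
clock: 13.68
tool_pos: [0.601, -0.1636, 0.0878]
orientation: [-90.0, -0.0, 100.0]
force: [0.9, -0.2, -2.7]
opening: 0.0258
```

View pics/s8.png

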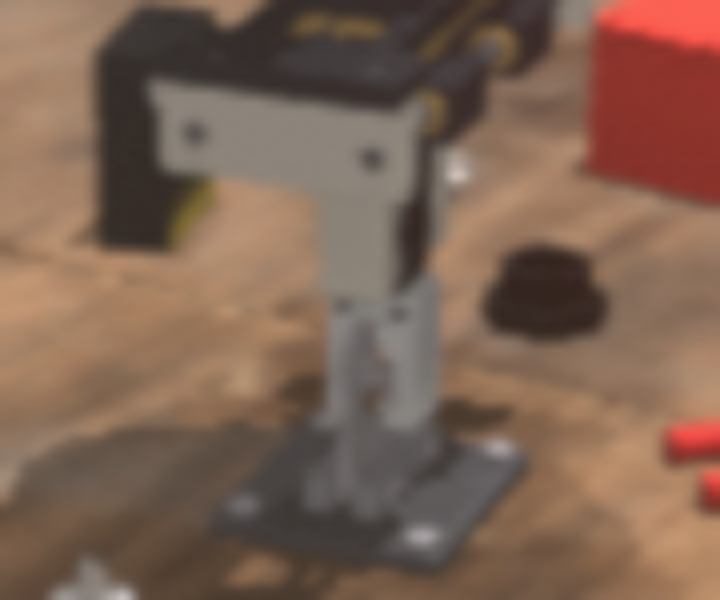

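```bash
python3 -m crank '[[[1,0,0.5,0,0],[1,0,1,0,0],[1,0,1,0,0]]]'; python3 -m crank '[[[1,0,0.5,0,0],[1,0,1,0,0],[1,0,1,0,0]]]'
```

```text
clock: 14.1
tool_pos: [0.601, -0.1636, 0.087]
orientation: [-90.0, -0.0, 100.0]
force: [-1.0, -0.1, -0.9]
opening: 0.0257
clock: 14.48
tool_pos: [0.6011, -0.1636, 0.0869]
orientation: [-90.0, 0.0, 100.0]
force: [-4.0, 1.1, 6.9]
opening: 0.0262
```

It's seated: contact force rises at TCP z ≈ 0.087, so the plate top is about 75 mm. Now the upward tug.

```bash
python3 -m crank '[[[1,0,-2,0,0],[1,0,-4,0,0],[1,0,-6,0,0],[1,0,-8,0,0],[1,0,-9,0,0],[1,0,-9,0,0]]]'; python3 -m crank '[[[1,0,-0.5,0,0],[1,0,-1,0,0],[1,0,-1,0,0]]]'
```

```text
clock: 15.22
tool_pos: [0.6015, -0.1635, 0.0952]
orientation: [-90.0, 0.0, 100.0]
force: [0.1, 0.3, -2.9]
opening: 0.0262
clock: 15.6
tool_pos: [0.6014, -0.1635, 0.0961]
orientation: [-90.0, -0.0, 100.0]
force: [-0.7, -0.3, -1.5]
opening: 0.0263
```

```bash
python3 -m crank '[[[1,0,-0.5,0,0],[1,0,-1,0,0],[1,0,-1,0,0]]]'; python3 -m crank '[[[1,0,-0.5,0,0],[1,0,-1,0,0],[1,0,-1,0,0]]]';  python3 -m crank '[[[1,0,-0.5,0,0],[1,0,-0.5,0,0]]]'
```

```text
clock: 15.98
tool_pos: [0.6014, -0.1636, 0.0971]
orientation: [-90.0, 0.0, 100.0]
force: [1.1, 1.0, -2.9]
opening: 0.0259
clock: 16.35
tool_pos: [0.6014, -0.1635, 0.0981]
orientation: [-90.0, 0.0, 100.0]
force: [-0.0, -0.7, -2.4]
opening: 0.026
clock: 16.6
tool_pos: [0.6014, -0.1635, 0.0986]
orientation: [-90.0, 0.0, 100.0]
force: [0.6, 0.1, -2.8]
opening: 0.0261
```

```bash
python3 -m crank '[[[1,0,-0.5,0,0],[1,0,-0.5,0,0]]]'; python3 -m crank '[[[1,0,-0.5,0,0],[1,0,-0.5,0,0]]]'
```

```text
clock: 16.85
tool_pos: [0.6014, -0.1635, 0.099]
orientation: [-90.0, -0.0, 100.0]
force: [0.1, -1.0, -1.7]
opening: 0.0261
clock: 17.1
tool_pos: [0.6013, -0.1635, 0.0992]
orientation: [-90.0, -0.0, 100.0]
force: [0.7, -0.9, -6.9]
opening: 0.0262
```

```bash
python3 -m crank '[[[1,0,-0.6,0,0],[1,0,-0.6,0,0]]]'
```

```text
clock: 17.35
tool_pos: [0.6012, -0.1635, 0.0993]
orientation: [-90.0, -0.0, 100.0]
force: [4.1, -1.2, -15.0]
opening: 0.0258
```

```bash
python3 -m crank '[[[1,0,-0.5,0,0],[1,0,-0.5,0,0],[1,0,-0.5,0,0]]]'; python3 -c "
from h import *
im=ctrl.snapshot('side'); cv2.imwrite('pics/s9.png',cv2.resize(im[130:210,245:335,::-1],None,fx=8,fy=7.5,interpolation=cv2.INTER_CUBIC));print(ctrl.get_obs()['force'])"
```

```text
clock: 17.73
tool_pos: [0.6011, -0.1634, 0.0995]
orientation: [-89.9, -0.0, 100.0]
force: [6.0, -2.0, -18.9]
opening: 0.0258
[  4.79816955  -2.49912838 -19.46020546]
```

View pics/s9.png

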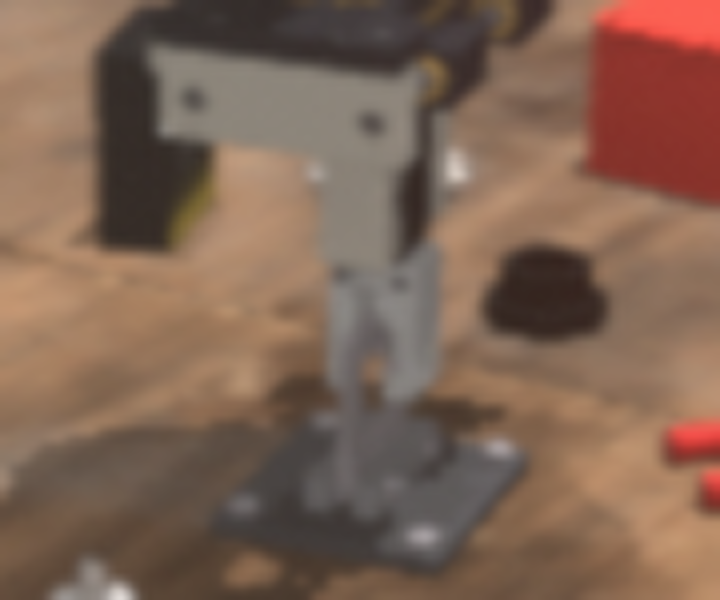

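The gate holds at about 17 N net tug; the side view shows the coupling lifted but still on the plate. Now I'll lower it back to the seat.

```bash
python3 -m crank '[[[1,0,1.5,0,0],[1,0,3.5,0,0],[1,0,5.5,0,0],[1,0,7.5,0,0],[1,0,9.5,0,0],[1,0,11,0,0],[1,0,12,0,0],[1,0,12,0,0]]]'; python3 -m crank '[[[1,0,0.5,0,0],[1,0,1,0,0],[1,0,1,0,0]]]'
```

```text
clock: 18.77
tool_pos: [0.6013, -0.1635, 0.0885]
orientation: [-90.0, -0.0, 100.0]
force: [0.2, -0.1, -2.7]
opening: 0.026
clock: 19.15
tool_pos: [0.6014, -0.1635, 0.0876]
orientation: [-90.0, -0.0, 100.0]
force: [-0.4, 0.6, -1.1]
opening: 0.026
```

```bash
python3 -m crank '[[[1,0,0.5,0,0],[1,0,0.5,0,0]]]'; python3 -m crank '[[[1,0,0.3,0,0],[1,0,0.3,0,0]]]'
```

```text
clock: 19.4
tool_pos: [0.6014, -0.1636, 0.0871]
orientation: [-90.0, 0.0, 100.0]
force: [0.9, 0.1, -2.8]
opening: 0.0261
clock: 19.65
tool_pos: [0.6014, -0.1635, 0.087]
orientation: [-90.0, 0.0, 100.0]
force: [-1.0, -0.7, -0.5]
opening: 0.0259
```

```bash
python3 -m crank '[[[0.35,0,0,0,0],[0.2,0,0,0,0],[0,0,0,0,0],[0,0,0,0,0],[0,0,0,0,0]]]'; python3 -m crank '[[[0,0,-10,0,0],[0,0,-30,0,0],[0,0,-60,0,0],[0,0,-100,0,0],[0,0,-140,0,0],[0,0,-140,-60,0],[0,0,-140,-60,0],[0,0,-140,-60,0]]]'; python3 -c "
from h import *
im=ctrl.snapshot('side'); cv2.imwrite('pics/s10f.png',im[:,:,::-1]);cv2.imwrite('pics/s10.png',cv2.resize(im[130:210,245:335,::-1],None,fx=8,fy=7.5,interpolation=cv2.INTER_CUBIC))
im=ctrl.snapshot('wrist'); cv2.imwrite('pics/w10.png',im[:,:,::-1])"
```

```text
clock: 20.27
tool_pos: [0.6014, -0.1636, 0.0869]
orientation: [-90.0, 0.0, 100.0]
force: [-0.1, 0.2, -0.4]
opening: 0.0438
clock: 21.28
tool_pos: [0.6602, -0.153, 0.2266]
orientation: [-89.9, -0.0, 100.0]
force: [-0.2, -0.3, 0.3]
opening: 0.0439
```

View pics/s10.png

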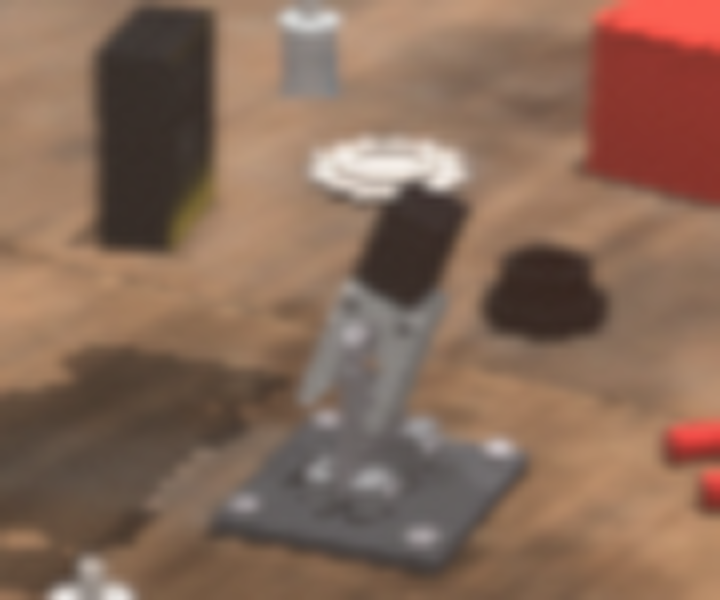

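View pics/w10.png

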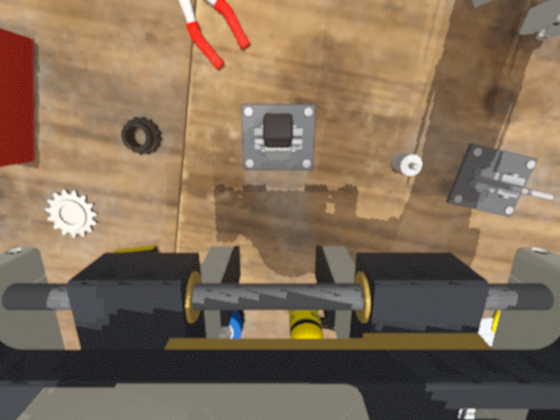

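View pics/s10f.png

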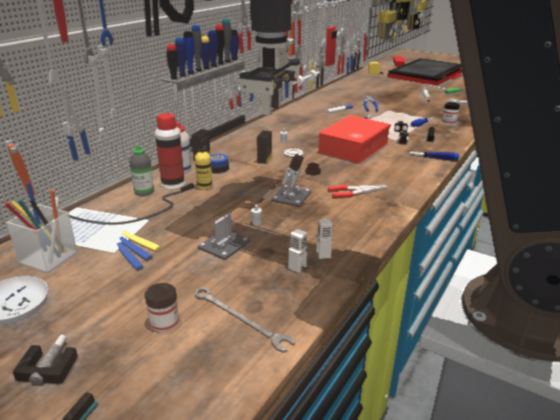

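The side view shows the coupling still astride the plate but leaning towards the robot. I need to measure this before handing in.

```bash
python3 - <<'E'
from h import *
o=ctrl.get_obs(); print(o['tool_pos'],o['orientation'],o['clock'])
im=ctrl.snapshot('wrist'); cv2.imwrite("pics/w11.png",cv2.resize(im[90:185,230:325,::-1],None,fx=6.3,fy=6.3,interpolation=cv2.INTER_CUBIC))
im=ctrl.snapshot('top'); cv2.imwrite("pics/t11.png",cv2.resize(im[170:220,320:380,::-1],None,fx=10,fy=10,interpolation=cv2.INTER_CUBIC))
im=ctrl.snapshot('side'); cv2.imwrite("pics/s11.png",cv2.resize(im[145:210,260:325,::-1],None,fx=9,fy=9,interpolation=cv2.INTER_CUBIC))
E
```

```text
[ 0.65983517 -0.15326913  0.22718303] [-8.99932096e+01  3.01661625e-03  1.00008623e+02] 21.375
```

View pics/w11.png

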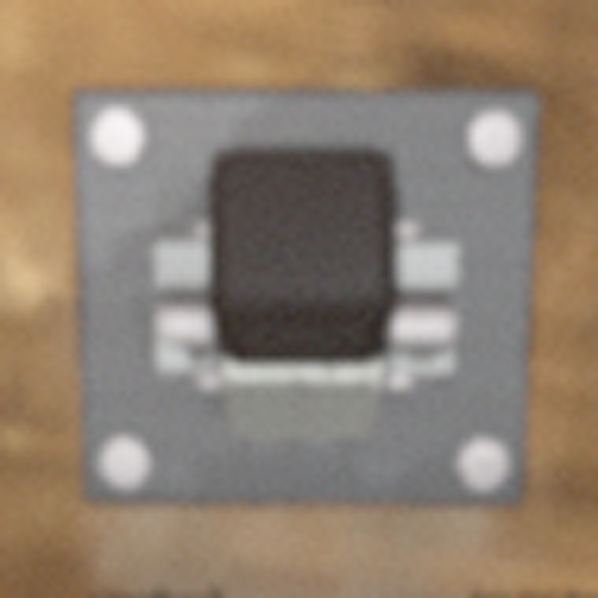

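View pics/t11.png

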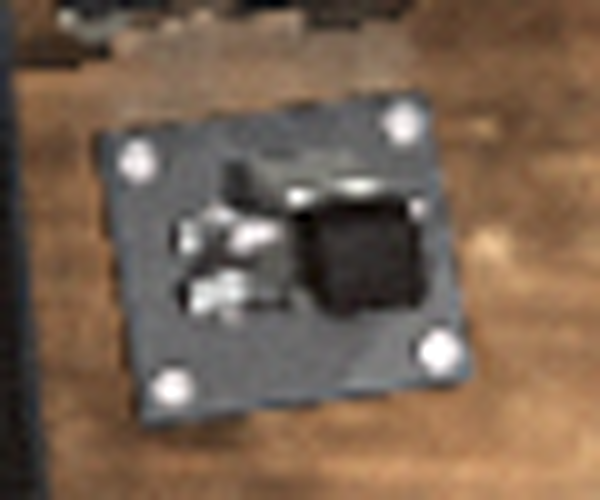

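View pics/s11.png

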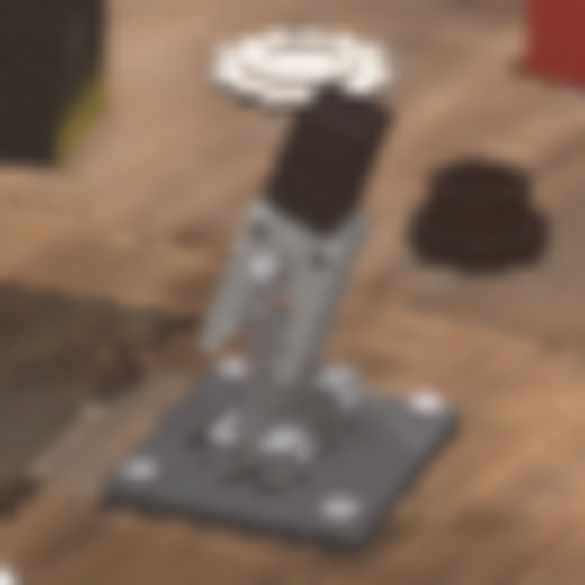

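```bash
python3 - <<'E'
from h import *
from scipy.optimize import least_squares
np.set_printoptions(precision=4,suppress=True)
o=dict(tool_pos=np.array([.65984,-.15327,.22718]),orientation=[-89.99,.003,100.01])
w=cam('wrist',o); s=cam('side'); t=cam('top')
W=lambda u,v:(230+(u+.5)/6.3-.5,90+(v+.5)/6.3-.5)
S=lambda u,v:(260+(u+.5)/9-.5,145+(v+.5)/9-.5)
# hitch check in wrist
P=[at_z(w,W(*p),.008) for p in [(75,92),(540,92),(523,502),(87,502)]]; print("hitch",np.mean(P,0))
# coupling points rel. origin at underside. wrist: image left=-y ? image right=+y ; image top=-x
mm=1e-3
obs=[(w,W(213,150),(-12,-13,85)),(w,W(390,150),(-12,13,85)),(w,W(385,357),(12,13,50)),(w,W(225,357),(12,-13,50)),
     (w,W(385,310),(12,13,85)),(w,W(215,305),(12,-13,85)),
     (w,W(228,438),(13,-13,0)),(w,W(378,438),(13,13,0)),
     (s,S(390,105),(-12,13,85)),(s,S(318,87),(12,13,85)),(s,S(345,232),(-12,13,50)),(s,S(270,195),(12,13,50)),
     (s,S(325,240),(-12,13,50)),(s,S(210,345),(13,13,0)),(s,S(290,380),(-17,13,0))]
obs=[obs[i] for i in range(len(obs)) if i!=12]
def f(p,full=False):
    Rr=R.from_euler('ZYX',[p[3],p[4],p[5]],degrees=True).as_matrix()
    r=[]
    for c,uv,X in obs: r.append(proj(c,Rr@(np.array(X)*mm)+p[:3])-np.array(uv))
    return np.array(r) if full else np.ravel(r)
r=least_squares(f,[.602,-.162,.036,10,-10,0],loss='soft_l1',x_scale=[.01,.01,.01,5,5,5]);print(r.x,r.cost);print(f(r.x,True))
p=r.x;Rr=R.from_euler('ZYX',p[3:],degrees=True).as_matrix();print("slot end",Rr@[0,0,.039]+p[:3],"grip",Rr@[0,0,.067]+p[:3])
E
```

```text
hitch [ 0.6025 -0.1618  0.008 ]
[  0.6108  -0.1611   0.0399  10.913  -17.6028   0.0893] 18.56935581933426
[[-1.6113 -2.4401]
 [ 0.6101 -2.9574]
 [ 0.2158  1.1796]
 [-1.0505  1.6144]
 [ 1.8373 -0.431 ]
 [-1.5248  0.8631]
 [ 0.6915 -0.7368]
 [-0.394  -1.1025]
 [-2.3898  2.4076]
 [-2.9698  0.3792]
 [-1.729  -0.1331]
 [-1.8277 -0.025 ]
 [-1.268  -0.9056]
 [ 0.1349  0.1658]]
slot end [ 0.5992 -0.1634  0.0771] grip [ 0.5909 -0.165   0.1038]
```

The fit shows the slot end at z ≈ 77 mm, so the coupling is sitting on the plate top, with a lean of about 15–18°. That's plausible play. Below the 12 mm bar the 26 mm wide legs can swing into the 34 mm window, and the heavy grip is above the support. I'll check that it's at rest and nothing else has moved, then hand in.

```bash
python3 -m crank '[[[0,0,0,0,0],[0,0,0,0,0],[0,0,0,0,0],[0,0,0,0,0],[0,0,0,0,0],[0,0,0,0,0]]]'; python3 - <<'E'
from h import *
im=ctrl.snapshot('side')[:,:,::-1]; a=cv2.imread('pics/s10f.png'); b=cv2.imread('pics/side0.png')
d=lambda p,q,r:float(np.abs(p[r].astype(int)-q[r]).mean())
for n,r in dict(coupling=np.s_[145:205,265:320],).items(): print(n,"10f vs now",d(im,a,r))
for n,r in dict(pliers=np.s_[180:202,345:392],lockring=np.s_[203:226,248:264],wrench=np.s_[285:352,193:295],jar=np.s_[283:330,143:182],blank=np.s_[212:258,197:247],whites=np.s_[218:272,286:334]).items(): print(n,"start vs now",d(im,b,r))
cv2.imwrite('pics/s12.png',im)
E
```

```text
clock: 22.28
tool_pos: [0.6605, -0.1531, 0.2268]
orientation: [-90.0, 0.0, 100.0]
force: [0.1, -0.5, -0.0]
opening: 0.0437
coupling 10f vs now 0.4381818181818182
pliers start vs now 27.040618955512574
lockring start vs now 25.08423913043478
wrench start vs now 4.455175104867818
jar start vs now 3.327150390980178
blank start vs now 28.998695652173915
whites start vs now 30.219650205761315
```

View pics/s12.png

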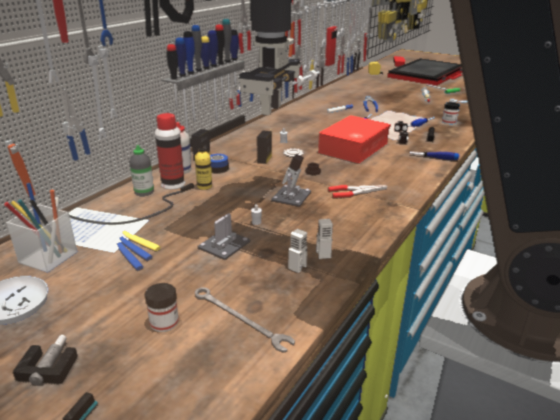

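The coupling is at rest on the windowed plate at (291,175). The pliers (357,190), lockring tool (256,215), blank (222,235), whites (298,250) and (325,238), jar (162,307) and spanner (243,320) are where they were at the start. The larger pixel differences look like changed shadows.

```bash
python3 -c "
from plant import ctrl
print(ctrl.close_job())"
```

```text
the job is handed in; nothing more can be done
None
```

The coupling head is locked onto the windowed hitch plate and released, but it came to rest leaning rather than upright. I handed the job in at about 22 s of the 69 s allowed.

- **Push on:** The gate spring gave way at readings of 3–7 N up. The force dropped at tool height 0.091 m, which I took as the gate flicking shut. The coupling bottomed at 0.087 m with a push of about 9 N, putting the plate top at about 75 mm.
- **Tug:** The gate caught after about 12 mm of free play, as expected. It held a net upward pull of about 17 N.
- **Release:** I lowered it until it sat on the plate, opened the gripper and backed clear. The highest force I read at the hitch was about 19 N, weight included, though I only read forces at the end of each move.

**Last checks:**
- **At rest:** The coupling did not move between pictures about 1 s apart, and the tool force read near zero.
- **Lean:** It leans about 15–18° towards the robot. The picture fit still puts the slot end about 2 mm from the plate top, so it is sitting on the plate. I think the lean is normal play, because the legs can swing into the window. I left it that way and did not test it with a second tug.
- **Gate:** I could not see it directly in the last pictures. That it is shut rests on the force drop and the tug.
- **Other tools:** All look unmoved. My pixel comparison differed around the pliers, lockring tool, blank and look-alikes. I put that down to changed shadows, since their positions in the picture match the start.

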